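# Walk the die block round to face its fence

### The job

Walk the heavy die block round on the spot, pushing against its sides near alternate corners, until its keyway face looks squarely at the fence; until then its middle should stray no more than about 5 cm and the block must not touch the fence. Then push it straight forward until the keyway face is flush against the fence, with its whole length on the fence, and leave it there. Only push against its sides: do not grip or lift it or press on its top, and leave the small things round about undisturbed.

Things in the scene. Friction and masses are not known exactly. Their poses are not given: they have to be found in the camera images.
- die_block: dark grey die block (hollow casting), 95 mm along its x, 110 mm along its y, 42 mm high, about 0.9 kg; too wide to grip. Origin: centre of its underside, z up. Its +x side is the keyway face, with an upright slot 14 mm wide, 14 mm deep in its middle; the other sides are plain. It starts about 15 cm before the fence, turned 0.9 to 1.4 rad counter-clockwise (from above) from facing it. Slides under 5 to 12 N
- fence: fence: straight steel angle fixed to the table. Its +x points away from the block, y along the fence; its working face is the plane x = 0, looking to -x, 240 mm long, 30 mm high; origin at table height, middle of that face; its foot reaches back to x = 52 mm. The finished block has its x axis along the fence's x axis and its origin at x = -47.5 mm
- fence_mid (a point): middle of the fence's working face, 20 mm above the table. To the left of the fence a toggle clamp jig with a red handle 165 mm tall is fixed to the table: keep the gripper clear of it
- face_mid (a point): on the block: middle of the keyway face's plane (mouth of the slot), 20 mm above the underside. A push square to one side, 40 mm off that side's middle, turns the block roughly 0.5 rad per 40 mm of push and shifts its middle 15 to 20 mm
- face_left (a point): on the block: point on the keyway face 50 mm to +y of its middle, near one corner
- face_right (a point): on the block: point on the keyway face 50 mm to -y of its middle, near the other corner
- spacer_block_2: cube-shaped machined spacer block, 30x30x30 mm, loose on the table, a bystander to be left where it is
- tally_counter: round white tally counter, 52x46x21 mm, loose on the table, a bystander to be left where it is
- loupe: small black folding loupe stand, 40x40x42 mm, loose on the table, a bystander to be left where it is
- spare_star_knob: black star knob, 40x39x22 mm, loose on the table, a bystander to be left where it is
- masking_roll: flat roll of masking tape, 104x102x25 mm, loose on the table, a bystander to be left where it is
- push_fitting: small brass-coloured push fitting, 16x38x14 mm, loose on the table, a bystander to be left where it is
Not all that is in view belongs to the job. Leave any pink or red look-alike of the die_block alone.

How it is judged:
By the outcome, as a careful person would: the job done as asked, in the order asked, and still so for the second after the job is handed in, with the robot touching nothing.
It also fails if it takes over 67 s, if anything falls off the work surface, if the arm or the gripper's body presses on something with over 40 N, if the wrist force passes 120 N, or if a joint passes its speed limit or range.

### The arm

A 6-joint arm with a two-finger parallel gripper is mounted at the origin on a cart in front of the work surface, level with it; the furniture and walls round the work are solid. World frame = base frame: x ahead of the robot, y to its left, z up, the work surface at z = 0. Lengths are in mm, angles in rad, forces in N, time in s.
With the tool pointing down it reaches from about 325 to 900 mm from the base axis. Payload 3.5 kg.
Tool frame: the origin (TCP) lies at the very end of the fingers, on their centre line; the grasp point (between the pads) lies ctrl.tcp_to_grasp behind it (ctrl.tcp_to_grasp is the distance from the TCP to the grasp point, in mm); z points along the fingers, y is the direction in which the jaws open and shut (so a half turn about z gives the same grasp; the last joint's range is limited). The gripper opens to 85 mm and grips with 20 to 120 N. Pads are 22 mm wide; open, the fingers measure 114 mm over their backs; the gripper's body (76 mm by 85 mm) begins 54 mm behind the grasp point. The pads swing forward as they close: fully open they stand 13 mm farther back than shut.
Start: joints at [-1.421, 0.276, -0.026, 1.268, 0, 1.467], TCP at [156.31, -605.135, 231.313] pointing down, gripper open.
Joint ranges: [-3.12, 3.12], [-0.85, 1.88], [-1.08, 1.24], [-1.95, 2.15], [-1.57, 1.53], [-3.14, 3.14]. Speed limits (rad/s): [2.57, 2.57, 3.14, 3.14, 3.14, 3.14].

### API

Orientations are given as a rotation vector (axis times angle).
In Python, from rig import get_state, grab_frame, calibration, order, ctrl gives the robot as it stands.
- The arm moves only by the tool carry_out, never from a script. Its argument "plan" is a list that holds one entry, the list of rows, each a list of 7 numbers: the turn, a rotation vector about the tool's x, y, z in degrees, then the shift along the tool's x, y, z in cm, then the gripper command: -1 is fully open, 1 is shut, values between are in proportion. A call has 1 to 10 rows; each row is the pose to reach, as a shift and turn from the pose measured when the call began, along the tool's axes at that moment; what a row does not reach only later rows make up. A row lasts 1/10 s, in which the tool goes at most 50 mm and 8.59 degrees, less where a joint would pass 70% of its speed; a pose out of reach is approached as far as the arm can. A call with a gripper value outside its range is refused whole. The fingers move at their own pace and stop on an object; the grip force is fixed at half the most. Time passes only in rows, so rows that repeat a pose let the fingers close. It gives the time, the measured TCP pose, the force and the opening at its end, in the units of the state.
- get_state(): the state, without advancing time (a new reading comes with each control period).
- grab_frame(name): name is "side" or "top"; returns (picture, depth): 420x560x3 uint8, blue, green, red; 420x560 float32, mm along the optical axis (not along the pixel's ray), 0 where there is no reading.
- calibration(name): a dict with "fx", "fy", "cx", "cy" (pixels), "dist_coeffs" ([k1, k2, p1, p2, k3] as OpenCV has them; the pictures are not rectified), "R" (3x3) and "t" (3): a world point X has camera coordinates R X + t. Camera axes: x right, y down, z forward; pixel columns grow to the right and rows downward; lengths in mm; the calibration is good to about 2 mm. A picture is of the moment at which its call begins. calibration takes no time and is no camera call.
- order.finish_job(): hands the job in, once; it reports no verdict.
The state is a dict: "time_s": time; "qpos": joint angles; "qvel": joint speeds; "joint_torque": joint torques, N m; "eef_pos": TCP position; "tool_rot": TCP orientation; "force": force on the tool from outside, world axes, zero at the start; "wrist_torque": the same for the moment, N m; "gripper_width": opening from 0.0 (shut) to 1.0 (fully open).
Only numpy, scipy, OpenCV 4.12 (cv2) and the standard library are available. Lean on these libraries where they do the work, as an engineer would, in place of code of your own. Each camera call takes 0.05 s, during which the arm holds its last target. There are 200 camera calls.

## Working session

There is one attempt and no reset: what is moved stays moved. The work goes in short steps, Python scripts to look and compute and a tool call to move; the robot and the scene stay as the last step left them, time stands still between calls to the robot, and variables do not carry over. Pictures are saved under pics/ and viewed, about 8 in all and at most 12, crops included, and the job is handed in when it is done.

Besides the shell and the picture viewer there is one more tool, called after ">>>" as name(argument=value, ...) on one line, values as JSON. carry_out: Moves the arm, as the interface text tells. Its arguments: {"type":"object","properties":{"plan":{"type":"array"}},"required":["plan"]}

```bash
mkdir -p pics; cat > h.py <<'E'
import numpy as np, cv2
from rig import get_state, grab_frame, calibration, order, ctrl
def cal(n):
    c=calibration(n);K=np.array([[c["fx"],0,c["cx"]],[0,c["fy"],c["cy"]],[0,0,1.]])
    return K,np.array(c["dist_coeffs"],float),np.array(c["R"],float),np.array(c["t"],float)
def cloud(n,depth):
    K,d,R,t=cal(n);h,w=depth.shape
    u,v=np.meshgrid(np.arange(w),np.arange(h))
    p=cv2.undistortPoints(np.stack([u,v],-1).reshape(-1,1,2).astype(np.float64),K,d).reshape(-1,2)
    z=depth.reshape(-1,1);P=np.hstack([p*z,z]);X=(P-t)@R
    X[z[:,0]==0]=np.nan
    return X.reshape(h,w,3)
def proj(n,X):
    K,d,R,t=cal(n);return cv2.projectPoints(np.atleast_2d(np.array(X,float)),cv2.Rodrigues(R)[0],t,K,d)[0].reshape(-1,2)
E
python3 - <<'E'
from h import *
for n in("top","side"):
    p,d=grab_frame(n);cv2.imwrite(f"pics/{n}0.png",p);np.savez(f"{n}0.npz",p=p,d=d)
    K,_,R,t=cal(n);print(n,-R.T@t,R[2],K[0,0])
print(get_state(),ctrl.tcp_to_grasp)
E
```

```text
top [ 384.76898188 -222.31911179 1083.74570739] [ 0.11922065  0.01061134 -0.99281108] 419.3379610653993
side [  389.43041608 -1386.25144877   508.33121792] [ 0.0992255   0.92593833 -0.36440708] 516.1247680138541
{'time_s': 0.1, 'qpos': array([-1.42142714e+00,  2.77086135e-01, -2.77807518e-02,  1.26801676e+00,
       -1.13511644e-06,  1.46739746e+00]), 'qvel': array([ 0.00196622, -0.0027542 ,  0.00384793,  0.00048785, -0.00081622,
        0.00120729]), 'joint_torque': array([ 5.17189783e-04, -4.46708608e+01,  2.96128142e+01,  8.45092291e-03,
       -2.82051417e-05, -1.70897962e-06]), 'eef_pos': array([ 156.1845211 , -604.41579683,  230.23596557]), 'tool_rot': array([-3.11446572e+00, -3.95727955e-01,  7.70874544e-05]), 'force': array([-0.34384933,  0.62695922,  0.32516737]), 'wrist_torque': array([ 0.00208244,  0.00764792, -0.0105604 ]), 'gripper_width': 1.001027963602578} 18.700000000000003
```

View pics/top0.png

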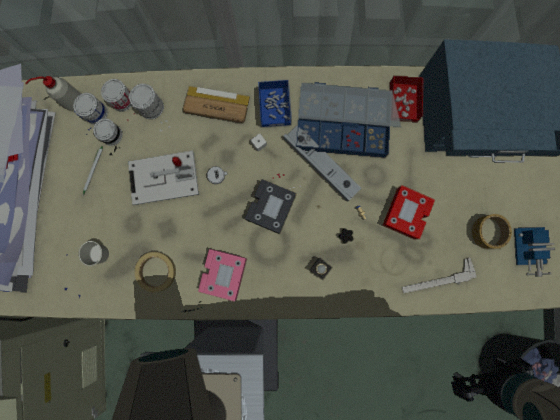

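View pics/side0.png

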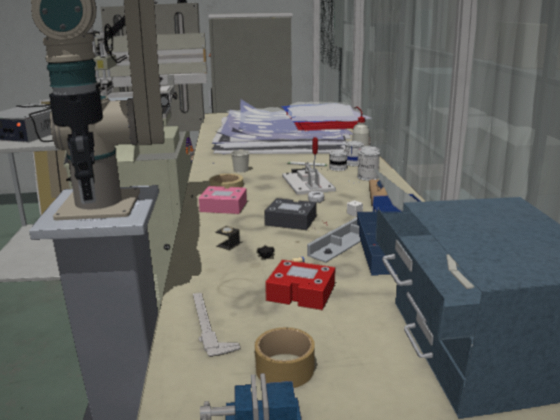

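```bash
python3 - <<'E'
from h import *
f=np.load("top0.npz");p,d=f["p"],f["d"];X=cloud("top",d)
# ortho rectify at plane z=42 over x 280..640,y -450..50 ; 2px/mm-> 1.5
def ortho(z):
    xs=np.arange(640,260,-0.65);ys=np.arange(60,-460,-0.65)
    Y,XX=np.meshgrid(ys,xs);q=proj("top",np.stack([XX,Y,0*Y+z],-1).reshape(-1,3)).astype(np.float32).reshape(XX.shape+(2,))
    return cv2.remap(p,q[...,0],q[...,1],cv2.INTER_CUBIC)
cv2.imwrite("pics/ortho42.png",ortho(42))
g=p.astype(int);Z=X[...,2]
s=slice(170,240),slice(235,305)
m=np.zeros(Z.shape,bool);m[s]=(Z[s]>36)&(Z[s]<48)
P=X[m];print("block top",len(P),np.median(P,0),cv2.minAreaRect(P[:,:2].astype(np.float32)))
m=np.zeros(Z.shape,bool);m[115:210,275:365]=(Z[115:210,275:365]>22)&(Z[115:210,275:365]<40)
P=X[m];print("fence",len(P),np.median(P,0),cv2.minAreaRect(P[:,:2].astype(np.float32)))
for nm,(u,v) in dict(spacer=(258,142),tally=(216,175),loupe=(320,267),knob=(346,236),roll=(140,270),fit=(361,212),pink=(222,275),red=(410,212),handle=(177,162)).items(): print(nm,X[v,u].round())
E
```

```text
block top 1611 [ 523.9294263  -187.82561724   42.13432133] ((525.7978515625, -186.654052734375), (95.159912109375, 110.43807220458984), 66.34954071044922)
fence 640 [ 662.73567626 -312.63452419   29.66172476] ((632.05859375, -316.1934814453125), (230.59353637695312, 231.45004272460938), 88.4676284790039)
spacer [ 692. -157.   35.]
tally [611. -45.  18.]
loupe [ 370. -307.   41.]
knob [ 447. -377.   21.]
roll [367. 154.  12.]
fit [ 508. -419.   13.]
pink [354. -65.  43.]
red [ 502. -537.   47.]
handle [614.  22. 158.]
```

View pics/ortho42.png

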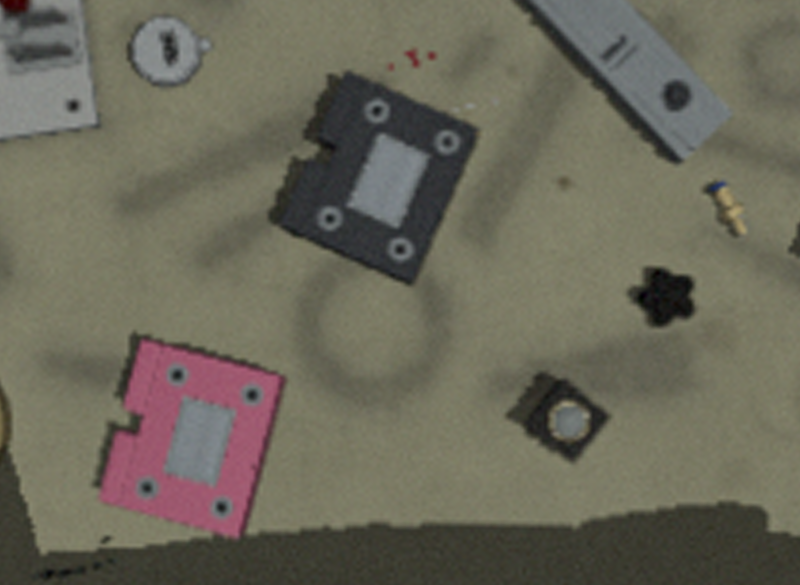

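```bash
python3 - <<'E'
from h import *
f=np.load("top0.npz");p,d=f["p"],f["d"];X=cloud("top",d);Z=X[...,2]
for r in range(120,205,5): print(r,[f"{Z[r,c]:.0f}" for c in range(276,366,3)])
s=np.load("side0.npz");
xs=np.arange(760,480,-0.5);ys=np.arange(-200,-460,-0.5)
def ortho(n,p,z):
    Y,XX=np.meshgrid(ys,xs);q=proj(n,np.stack([XX,Y,0*Y+z],-1).reshape(-1,3)).astype(np.float32).reshape(XX.shape+(2,))
    return cv2.remap(p,q[...,0],q[...,1],cv2.INTER_CUBIC)
a=ortho("top",p,2);c=cv2.resize(s["p"][190:280,260:380],None,fx=4.5,fy=4.5,interpolation=cv2.INTER_CUBIC)
im=np.zeros((570,800,3),np.uint8);b=cv2.resize(a,(int(520*.5),int(560*.5)));im[:280,:260]=b;c=c[:560,:540];im[:c.shape[0],260:260+c.shape[1]]=c
cv2.imwrite("pics/fence.png",im)
E
```

```text
120 ['3', '1', '1', '0', '5', '45', '1', '-1', '5', '4', '8', '9', '13', '14', '15', '156', '157', '157', '156', '156', '154', '155', '153', '155', '153', '151', '152', '153', '150', '151']
125 ['4', '3', '3', '-2', '-1', '0', '2', '6', '2', '5', '19', '0', '3', '5', '7', '2', '3', '5', '5', '3', '2', '7', '154', '160', '156', '159', '158', '157', '6', '8']
130 ['-1', '2', '4', '2', '-1', '5', '9', '9', '1', '7', '22', '3', '6', '2', '5', '5', '2', '2', '2', '-0', '21', '27', '27', '3', '3', '17', '17', '1', '2', '4']
135 ['-2', '1', '1', '29', '5', '11', '7', '44', '10', '9', '7', '19', '5', '4', '9', '-0', '8', '2', '5', '7', '3', '3', '32', '6', '18', '3', '7', '1', '2', '6']
140 ['-2', '3', '2', '-0', '29', '30', '1', '48', '10', '16', '22', '11', '5', '1', '29', '5', '4', '13', '2', '6', '10', '4', '39', '1', '20', '1', '3', '3', '4', '5']
145 ['2', '-1', '0', '-1', '-4', '8', '29', '48', '44', '6', '6', '4', '7', '6', '40', '4', '11', '23', '3', '2', '1', '2', '42', '1', '19', '4', '2', '19', '7', '6']
150 ['0', '1', '0', '1', '1', '0', '3', '14', '31', '5', '8', '8', '25', '15
[... 1088 characters left out ...]
-1', '-3', '0']
185 ['40', '1', '-2', '5', '2', '1', '4', '1', '0', '0', '-1', '2', '4', '3', '-1', '1', '2', '-3', '-2', '22', '29', '6', '12', '11', '2', '6', '5', '7', '-2', '-2']
190 ['40', '41', '44', '40', '44', '3', '-0', '-4', '3', '2', '1', '2', '-1', '-0', '3', '-0', '1', '1', '3', '-1', '3', '28', '28', '7', '10', '6', '9', '9', '0', '-2']
195 ['43', '45', '44', '41', '42', '42', '38', '-3', '-4', '3', '2', '-1', '-0', '-2', '-2', '-2', '2', '-0', '-3', '-0', '-2', '4', '24', '30', '7', '4', '1', '2', '1', '-2']
200 ['41', '46', '40', '45', '40', '41', '0', '-1', '4', '0', '5', '-3', '-1', '1', '1', '1', '-2', '-2', '4', '-0', '0', '1', '-1', '2', '21', '-0', '-5', '2', '1', '-0']
```

View pics/fence.png

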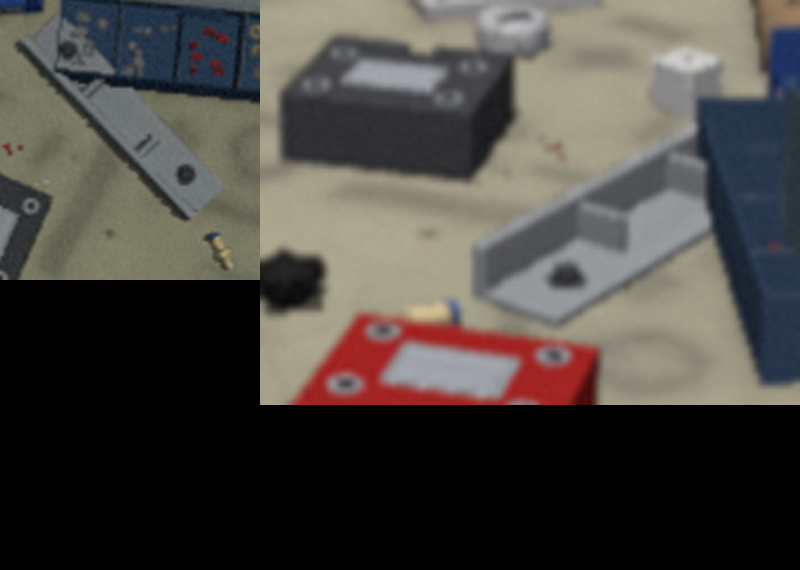

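```bash
cat >> h.py <<'E'
def fence(X):
    Z=X[...,2];P=[]
    for r in range(134,204):
        c0=int(285+(r-135)*63/65)
        for c in range(c0-8,c0+9):
            if 20<Z[r,c]<34: P.append(X[r,c])
    return np.array(P)
E
python3 - <<'E'
from h import *
f=np.load("top0.npz");X=cloud("top",f["d"]);P=fence(X)
P=P[P[:,2]>24]
vx,vy,x0,y0=cv2.fitLine(P[:,:2].astype(np.float32),cv2.DIST_HUBER,0,.01,.01).ravel()
r=(P[:,0]-x0)*-vy+(P[:,1]-y0)*vx; t=(P[:,0]-x0)*vx+(P[:,1]-y0)*vy
print(len(P),vx,vy,np.degrees(np.arctan2(vy,vx)),x0,y0,t.min(),t.max(),np.percentile(r,[2,10,50,90,98]))
e=np.array([x0,y0]);v=np.array([vx,vy]);print(e+v*t.min(),e+v*t.max())
# also top-edge pixel ends guess and side projection check
g=np.load("side0.npz");p=g["p"].copy();q=f["p"].copy()
for (a,b) in [(e+v*t.min(),e+v*t.max())]:
  for n,im in(("side",p),("top",q)):
    A=proj(n,[[*a,30],[*b,30]]);print(n,A)
E
```

```text
311 0.72858256 0.684958 43.2323 626.73926 -306.687 -117.83064256580576 119.22582433387217 [-9.24223613e+00 -4.48100060e+00 -2.07730906e-03  3.22536107e+00
  4.04602457e+00]
[ 540.88990649 -387.39605076] [ 713.60511424 -225.02233179]
side [[307.43157411 243.70848625]
 [366.38765966 212.09770271]]
top [[349.26813219 198.73663753]
 [284.28923973 134.15239765]]
```

```bash
cat >> h.py <<'E'
from scipy.spatial.transform import Rotation as Ro
from scipy.optimize import minimize
def Rt(yaw): # yaw of tool x, tool pointing down
    c,s=np.cos(yaw),np.sin(yaw);return np.array([[c,s,0],[s,-c,0],[0,0,-1]])
def rows(ws):
    s=get_state();p=s["eef_pos"];R=Ro.from_rotvec(s["tool_rot"]).as_matrix()
    print("at",p.round(1),"yaw",np.degrees(np.arctan2(R[1,0],R[0,0])).round(1),"q",s["qpos"].round(2),"F",s["force"].round(1),"t",s["time_s"],"w",s["gripper_width"])
    for x,y,z,yaw,g in ws:
        d=R.T@(np.array([x,y,z])-p)/10;w=np.degrees(Ro.from_matrix(R.T@Rt(np.radians(yaw))).as_rotvec())
        print([round(float(v),1) for v in w]+[round(float(v),1) for v in d]+[g])
def find(c0=None):
    """block pose (cx,cy,theta deg) from the top view; theta chosen nearest c0's"""
    p,d=grab_frame("top");X=cloud("top",d);Z=X[...,2];b=p.max(-1).astype(int)
    m=(Z>37)&(Z<48)&(np.hypot(X[...,0]-c0[0],X[...,1]-c0[1])<100)
    m=cv2.morphologyEx(m.astype(np.uint8),cv2.MORPH_OPEN,np.ones((3,3)))
    n,l,st,_=cv2.connectedComponentsWithStats(m);k=1+np.argmax(st[1:,4]);P=X[l==k][:,:2]
    def cost(q): # rectangle holding the points: outliers outside + area-free edges pull
        c,s=np.cos(q[2]),np.sin(q[2]);r=(P-q[:2])@np.array([[c,-s],[s,c]])
        return (np.maximum(abs(r)-[46.5,54],0)**2).sum()
    (x,y),(w,h),a=cv2.minAreaRect(P.astype(np.float32))
    th=[a+90*i for i in range(-4,5)];th=min(th,key=lambda t:abs((t-c0[2]+180)%360-180))
    q=minimize(cost,[*P.mean(0),np.radians(th)],method="Nelder-Mead",options=dict(xatol=1e-3,fatol=1e-2)).x
    out=np.array([q[0],q[1],np.degrees(q[2])]);print("n",len(P),"rect",(round(x),round(y)),round(w),round(h),round(th,1),"fit",out.round(1))
    cv2.imwrite("pics/last.png",p);np.savez("last.npz",p=p,d=d);return out
def body(q,bx,by):
    t=np.radians(q[2]);return np.array([q[0]+bx*np.cos(t)-by*np.sin(t),q[1]+bx*np.sin(t)+by*np.cos(t)])
E
python3 - <<'E'
from h import *
q=find((526,-187,66));
a=body(q,75,-40);print(a)
rows([(*a,120,-24,1),(*a,14,-24,1)])
E
```

```text
n 1594 rect (526, -187) 95 110 -293.5 fit [ 525.4 -186.7 -293.6]
[ 592.10109042 -134.05515901]
at [ 156.2 -604.5  230.4] yaw 14.5 q [-1.42  0.28 -0.03  1.27  0.    1.47] F [ 0.2 -1.   0.1] t 0.15 w 0.9970925982168503
[-0.1, 0.0, 38.5, 54.0, -34.6, 11.1, 1]
[-0.1, 0.0, 38.5, 54.0, -34.6, 21.7, 1]
```

>>> carry_out(plan=[[[0, 0, 8, 5, -3.5, 2, 1], [0, 0, 16, 15, -10, 5, 1], [0, 0, 24, 20, -13, 8, 1], [0, 0, 30, 25, -16, 10, 1], [0, 0, 38.5, 30, -19, 11, 1], [0, 0, 38.5, 35, -22, 11, 1], [0, 0, 38.5, 40, -25.5, 11, 1], [0, 0, 38.5, 45, -29, 11, 1], [0, 0, 38.5, 50, -32, 11, 1], [0, 0, 38.5, 54, -34.6, 11, 1]]])

```text
time_s: 1.15
eef_pos: [485.6, -248.7, 128.7]
tool_rot: [-3.071, 0.653, 0.002]
force: [-0.2, -0.5, -0.1]
gripper_width: 0.002
```

```bash
python3 - <<'E'
from h import *
q=(525.4,-186.7,66.4);a=body(q,75,-40)
rows([(*a,100,-24,1),(*a,14,-24,1)])
E
```

```text
at [ 485.6 -248.7  128.7] yaw -24.0 q [-0.59  0.21 -0.33  1.02  0.    2.97] F [-0.2 -0.5 -0.1] t 1.15 w 0.0015359303568859648
[-0.1, 0.1, -0.0, 5.1, -14.8, 2.9, 1]
[-0.1, 0.1, -0.0, 5.1, -14.8, 11.5, 1]
```

```bash
python3 - <<'E'
from h import *
q=(525.4,-186.7,66.4);a=body(q,75,-40)
rows([(*a,100,52,1),(*a,14,52,1)])
E
```

```text
at [ 485.6 -248.7  128.7] yaw -24.0 q [-0.59  0.21 -0.33  1.02  0.    2.97] F [-0.2 -0.5 -0.1] t 1.15 w 0.0015359303568859648
[-0.1, 0.0, -76.0, 5.1, -14.8, 2.9, 1]
[-0.1, 0.0, -76.0, 5.1, -14.8, 11.5, 1]
```

>>> carry_out(plan=[[[0, 0, -8, 1.5, -4.5, 0, 1], [0, 0, -16, 3, -9, 0, 1], [0, 0, -24, 4.5, -13, 0, 1], [0, 0, -32, 5.1, -14.8, 0, 1], [0, 0, -40, 5.1, -14.8, 1, 1], [0, 0, -48, 5.1, -14.8, 3, 1], [0, 0, -56, 5.1, -14.8, 5.5, 1], [0, 0, -64, 5.1, -14.8, 8, 1], [0, 0, -72, 5.1, -14.8, 10.5, 1], [0, 0, -76, 5.1, -14.8, 11.5, 1]]])

```text
time_s: 2.15
eef_pos: [589.9, -133.2, 10.7]
tool_rot: [-2.816, -1.38, 0.006]
force: [-0.2, 0.1, 0.6]
gripper_width: -0.005
```

```bash
python3 - <<'E'
from h import *
q=(525.4,-186.7,66.4)
# contact when pusher centre at bx~60; push 45 beyond
rows([(*body(q,b,-40),14,52,1) for b in (62,15)])
E
```

```text
at [ 589.9 -133.2   10.7] yaw 52.2 q [-0.33  0.44 -0.3   0.83  0.    1.9 ] F [-0.2  0.1  0.6] t 2.15 w -0.004852291388737077
[-0.4, 0.0, 0.2, -1.2, 0.5, -0.3, 1]
[-0.4, 0.0, 0.2, -5.7, 1.7, -0.3, 1]
```

>>> carry_out(plan=[[[0, 0, 0, -1.2, 0.5, -0.3, 1], [0, 0, 0, -1.7, 0.6, -0.3, 1], [0, 0, 0, -2.2, 0.8, -0.3, 1], [0, 0, 0, -2.7, 0.9, -0.3, 1], [0, 0, 0, -3.2, 1.0, -0.3, 1], [0, 0, 0, -3.7, 1.2, -0.3, 1], [0, 0, 0, -4.2, 1.3, -0.3, 1], [0, 0, 0, -4.7, 1.4, -0.3, 1], [0, 0, 0, -5.2, 1.6, -0.3, 1], [0, 0, 0, -5.7, 1.7, -0.3, 1]]])

```text
time_s: 3.15
eef_pos: [569.9, -189.0, 14.8]
tool_rot: [-2.817, -1.381, 0.001]
force: [4.4, 2.6, 2.7]
gripper_width: -0.004
```

```bash
python3 - <<'E'
from h import *
q=find((520,-200,45))
rows([])
E
```

```text
n 1401 rect (505, -209) 93 109 -315.9 fit [ 504.7 -208.8 -316.2]
at [ 569.4 -189.9   14.7] yaw 52.2 q [-0.43  0.43 -0.31  0.83  0.    1.8 ] F [3.3 2.2 3.2] t 3.2 w -0.0003980081142469274
```

View pics/last.png

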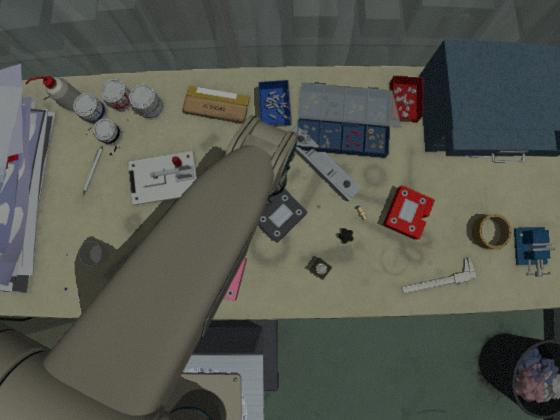

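```bash
python3 - <<'E'
from h import *
q=(504.7,-208.8,43.8)
b=body(q,-77,40)
rows([(578,-180,15,52,1),(578,-180,95,45,1),(*b,95,32,1),(*b,14,32,1)])
E
```

```text
at [ 569.4 -189.9   14.7] yaw 52.2 q [-0.43  0.43 -0.31  0.83  0.    1.8 ] F [3.3 2.2 3.2] t 3.2 w -0.0003980081142469274
[-0.2, -0.0, 0.2, 1.3, 0.1, -0.0, 1]
[-0.2, 0.0, 7.2, 1.3, 0.0, -8.0, 1]
[-0.2, 0.0, 20.2, -12.5, -9.1, -8.0, 1]
[-0.2, 0.0, 20.2, -12.5, -9.0, 0.1, 1]
```

>>> carry_out(plan=[[[0, 0, 0, 1.3, 0, 0, 1], [0, 0, 4, 1.3, 0, -4, 1], [0, 0, 8, 1.3, 0, -8, 1], [0, 0, 12, -2.5, -2.5, -8, 1], [0, 0, 16, -6.5, -5, -8, 1], [0, 0, 20, -10, -7.4, -8, 1], [0, 0, 20, -12.5, -9.1, -8, 1], [0, 0, 20, -12.5, -9.1, -5, 1], [0, 0, 20, -12.5, -9.1, -2, 1], [0, 0, 20, -12.5, -9.1, 0, 1]]])

```text
time_s: 4.2
eef_pos: [418.6, -231.8, 13.2]
tool_rot: [-3.014, -0.868, 0.01]
force: [-0.1, 0.0, 0.1]
gripper_width: 0.001
```

```bash
python3 - <<'E'
from h import *
q=find((504,-208,44))
rows([(*body((504.7,-208.8,43.8),b,40),14,32,1) for b in (-64,-14)])
E
```

```text
n 807 rect (505, -208) 95 110 -316.9 fit [ 505.  -208.4 -316.6]
at [ 416.8 -230.3   10.6] yaw 32.2 q [-0.64  0.26 -0.58  0.74 -0.    1.94] F [-0.6  0.3 -2.6] t 4.25 w 0.0008330789687407463
[-0.7, 0.4, 0.1, 1.5, 0.2, -0.4, 1]
[-0.7, 0.4, 0.1, 6.4, -0.8, -0.4, 1]
```

>>> carry_out(plan=[[[0, 0, 0, 1.0, 0.2, -0.4, 1], [0, 0, 0, 1.6, 0.1, -0.4, 1], [0, 0, 0, 2.2, 0, -0.4, 1], [0, 0, 0, 2.8, -0.1, -0.4, 1], [0, 0, 0, 3.4, -0.2, -0.4, 1], [0, 0, 0, 4.0, -0.3, -0.4, 1], [0, 0, 0, 4.6, -0.4, -0.4, 1], [0, 0, 0, 5.2, -0.6, -0.4, 1], [0, 0, 0, 5.8, -0.7, -0.4, 1], [0, 0, 0, 6.4, -0.8, -0.4, 1]]])

```text
time_s: 5.25
eef_pos: [465.9, -189.4, 15.0]
tool_rot: [-3.011, -0.867, 0.019]
force: [-6.1, -1.4, 4.6]
gripper_width: -0.003
```

```bash
python3 - <<'E'
from h import *
q=find((515,-195,20));q[2]=(q[2]+180)%360-180
b=body(q,77,-40)
rows([(*body(q,-80,40),14,32,1),(*body(q,-80,40),100,32,1),(*b,100,-5,1),(*b,14,-5,1)])
E
```

```text
n 155 rect (572, -223) 41 35 -337.6 fit [ 577.4 -224.9 -337.6]
at [ 466.9 -188.8   15. ] yaw 32.2 q [-0.51  0.29 -0.52  0.77 -0.    2.07] F [-3.1 -0.2  1.4] t 5.3 w 0.0017846599754427
[-0.7, 0.4, 0.2, 0.2, 3.6, 0.1, 1]
[-0.7, 0.4, 0.2, 0.2, 3.5, -8.5, 1]
[-0.5, 0.6, 37.2, 14.3, 14.1, -8.8, 1]
[-0.5, 0.6, 37.2, 14.3, 14.2, -0.2, 1]
```

>>> carry_out(plan=[[[0, 0, 0, -1.5, 0, 0, 1], [0, 0, 0, -1.5, 2, -4, 1], [0, 0, 0, -1.5, 6, -8, 1], [0, 0, 0, -1, 10.5, -10, 1], [0, 0, 0, 0, 15, -11, 1], [0, 0, 0, 0, 18, -11, 1]]])

```text
time_s: 5.9
eef_pos: [568.3, -346.0, 126.9]
tool_rot: [-3.017, -0.87, 0.006]
force: [-0.6, 0.4, 0.2]
gripper_width: -0.003
```

```bash
python3 - <<'E'
from h import *
q=find((515,-195,20));q[2]=(q[2]+180)%360-180
b=body(q,77,-40)
rows([(*b,100,14,1),(*b,14,14,1)]);print(b)
E
```

```text
n 129 rect (556, -156) 24 47 -333.6 fit [ 556.1 -152.  -333.6]
at [ 570.1 -350.1  125.7] yaw 32.0 q [-0.65  0.42 -0.05  1.1  -0.    1.94] F [ 4.4 -4.2 -0.5] t 5.95 w -0.0015102084485126709
[0.1, 0.2, 18.0, 16.6, -12.8, 2.5, 1]
[0.1, 0.2, 18.0, 16.6, -12.8, 11.1, 1]
[ 642.82364233 -153.58242139]
```

```bash
python3 - <<'E'
s=open('h.py').read()
s=s.replace('''n,l,st,_=cv2''','''P2=[]
    if side:
        p2,d2=grab_frame("side");X2=cloud("side",d2);m2=(X2[...,2]>37)&(X2[...,2]<48)&(np.hypot(X2[...,0]-c0[0],X2[...,1]-c0[1])<100)
        m2=cv2.morphologyEx(m2.astype(np.uint8),cv2.MORPH_OPEN,np.ones((3,3)));n,l,st,_=cv2.connectedComponentsWithStats(m2);P2=X2[l==1+np.argmax(st[1:,4])][:,:2];print("side",len(P2),cv2.minAreaRect(P2.astype(np.float32)));cv2.imwrite("pics/lasts.png",p2)
    n,l,st,_=cv2''').replace("[l==k][:,:2]\n","[l==k][:,:2]\n    if side: P=P2\n").replace("c0=None","c0=None,side=0")
open('h.py','w').write(s)
E
python3 - <<'E'
from h import *
q=find((520,-195,20),1)
a=cv2.imread("pics/last.png")[100:320,120:440];b=cv2.imread("pics/lasts.png")[130:350,180:420]
cv2.imwrite("pics/c1.png",np.hstack([a,b]))
E
```

```text
side 717 ((535.8491821289062, -199.48617553710938), (98.08432006835938, 114.42213439941406), 20.674152374267578)
n 717 rect (536, -199) 98 114 -339.3 fit [ 535.2 -200.2 -338.7]
```

View pics/c1.png

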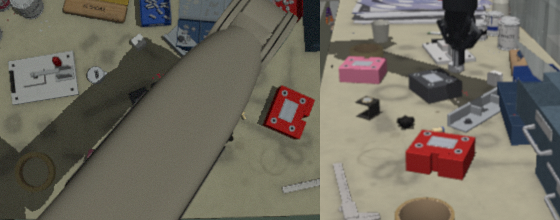

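```bash
python3 - <<'E'
from h import *
q=(535,-200,21)
b=body(q,77,-40)
rows([(*b,100,12,1),(*b,14,12,1)])
E
```

```text
at [ 565.3 -344.2  123.5] yaw 32.1 q [-0.64  0.42 -0.06  1.1  -0.    1.94] F [-1.4 -0.6 -0.2] t 6.05 w 0.00370452158392876
[-0.5, 0.4, 20.1, 11.9, -8.4, 2.4, 1]
[-0.5, 0.4, 20.1, 11.9, -8.3, 11.0, 1]
```

>>> carry_out(plan=[[[0, 0, 4, 3, -2, 0, 1], [0, 0, 8, 6, -4, 0, 1], [0, 0, 12, 9, -6.5, 0, 1], [0, 0, 16, 11.9, -8.4, 1, 1], [0, 0, 20, 11.9, -8.4, 3, 1], [0, 0, 20, 11.9, -8.4, 6, 1], [0, 0, 20, 11.9, -8.4, 8.5, 1], [0, 0, 20, 11.9, -8.4, 10.6, 1], [0, 0, 20, 11.9, -8.4, 10.6, 1]]])

```text
time_s: 6.95
eef_pos: [615.7, -206.9, 13.9]
tool_rot: [-3.113, -0.33, 0.026]
force: [-0.4, 0.5, 0.2]
gripper_width: 0.005
```

```bash
python3 - <<'E'
from h import *
q=find((535,-200,21),1)
rows([(*body((535,-200,21),b,-40),14,12,1) for b in (64,16)])
E
```

```text
side 712 ((536.0478515625, -198.24400329589844), (97.52491760253906, 117.72972106933594), 21.306259155273438)
n 712 rect (536, -198) 98 118 -338.7 fit [ 536.  -199.6 -339.1]
at [ 619.1 -208.6   17.5] yaw 12.1 q [-0.42  0.51 -0.18  0.9   0.    2.51] F [-0.3 -0.   0.3] t 7.05 w 0.002588147589764769
[-0.5, 0.6, 0.1, -1.1, 0.4, 0.4, 1]
[-0.5, 0.6, 0.1, -5.8, 1.1, 0.4, 1]
```

>>> carry_out(plan=[[[0, 0, 0, -1.0, 0.4, 0.2, 1], [0, 0, 0, -1.6, 0.5, 0.2, 1], [0, 0, 0, -2.1, 0.5, 0.2, 1], [0, 0, 0, -2.7, 0.6, 0.2, 1], [0, 0, 0, -3.2, 0.7, 0.2, 1], [0, 0, 0, -3.8, 0.8, 0.2, 1], [0, 0, 0, -4.3, 0.9, 0.2, 1], [0, 0, 0, -4.9, 1.0, 0.2, 1], [0, 0, 0, -5.4, 1.0, 0.2, 1], [0, 0, 0, -6, 1.1, 0.2, 1]]])

```text
time_s: 8.05
eef_pos: [564.0, -232.7, 17.0]
tool_rot: [-3.119, -0.331, 0.012]
force: [4.4, -0.8, 2.7]
gripper_width: -0.0
```

```bash
python3 - <<'E'
from h import *
q=find((520,-210,0),1);q[2]=(q[2]+180)%360-180
b=body(q,-78,40)
rows([(*body(q,100,-40),100,12,1),(*b,100,0,1),(*b,14,0,1)]);print(b)
E
```

```text
side 732 ((514.9714965820312, -197.033203125), (115.8030014038086, 113.71122741699219), 0.4560827314853668)
n 732 rect (515, -197) 116 114 -359.5 fit [ 508.2 -197.5 -353.7]
at [ 562.7 -232.6   16.6] yaw 12.1 q [-0.5   0.44 -0.29  0.85 -0.    2.43] F [ 3.2 -1.4  2.8] t 8.15 w 0.0007492750149266895
[-0.4, 0.5, 0.1, 4.9, 0.4, -8.4, 1]
[-0.3, 0.6, 12.1, -12.0, -9.4, -8.2, 1]
[-0.3, 0.6, 12.1, -11.9, -9.3, 0.4, 1]
[ 426.31243895 -166.27871803]
```

>>> carry_out(plan=[[[0, 0, 0, 1.3, 0, 0, 1], [0, 0, 3, 1.3, 0, -4, 1], [0, 0, 6, 1.3, 0, -8, 1], [0, 0, 9, -3, -2.5, -8, 1], [0, 0, 12, -7, -6, -8, 1], [0, 0, 12, -10, -9.2, -8, 1], [0, 0, 12, -11.7, -9.8, -8, 1], [0, 0, 12, -11.7, -9.8, -5, 1], [0, 0, 12, -11.7, -9.8, -2, 1], [0, 0, 12, -11.7, -9.8, 0.2, 1]]])

```text
time_s: 9.15
eef_pos: [425.3, -159.5, 14.2]
tool_rot: [-3.134, -0.002, 0.024]
force: [0.1, 0.7, 0.7]
gripper_width: 0.003
```

```bash
python3 - <<'E'
from h import *
q=find((510,-200,0),1);q[2]=(q[2]+180)%360-180
q2=find((510,-200,0))
rows([(*body(q,b,40),14,-5,1) for b in (-64,-14)])
E
```

```text
side 686 ((505.0876159667969, -196.46310424804688), (94.96502685546875, 118.51520538330078), 0.05450494587421417)
n 686 rect (505, -196) 95 119 -359.9 fit [ 504.7 -195.6 -360.2]
n 1030 rect (504, -194) 108 91 -1.2 fit [ 5.044e+02 -1.946e+02 -5.000e-01]
at [ 424.9 -159.3   14.4] yaw 0.1 q [-0.5   0.22 -0.62  0.75 -0.    2.64] F [0.  0.3 0.3] t 9.3 w 0.005529024847074165
[-0.4, 1.0, 5.1, 1.6, -0.4, 0.0, 1]
[-0.4, 1.0, 5.1, 6.6, -0.4, -0.1, 1]
```

>>> carry_out(plan=[[[0, 0, 1, 1.4, -0.4, 0, 1], [0, 0, 2, 2, -0.4, 0, 1], [0, 0, 3, 2.6, -0.4, 0, 1], [0, 0, 4, 3.2, -0.4, 0, 1], [0, 0, 5, 3.9, -0.4, 0, 1], [0, 0, 6, 4.5, -0.4, 0, 1], [0, 0, 7, 5.2, -0.4, 0, 1], [0, 0, 8, 5.8, -0.4, 0, 1], [0, 0, 9, 6.5, -0.4, 0, 1], [0, 0, 10, 7.1, -0.4, 0, 1]]])

```text
time_s: 10.3
eef_pos: [493.8, -154.0, 13.5]
tool_rot: [-3.121, 0.272, 0.036]
force: [-6.4, 3.0, 4.9]
gripper_width: -0.0
```

```bash
python3 - <<'E'
from h import *
q=find((520,-200,-23),1);q[2]=(q[2]+180)%360-180
b=body(q,77,-40)
rows([(*b,100,40,1),(*b,14,40,1)]);print(b)
E
```

```text
side 734 ((534.5023193359375, -208.40695190429688), (118.53959655761719, 106.05033874511719), 66.77080535888672)
n 734 rect (535, -208) 119 106 -23.2 fit [ 536.9 -211.4  -20.7]
at [ 495.6 -154.5   13.6] yaw -9.9 q [-0.43  0.32 -0.48  0.79  0.    2.89] F [-1.6  3.   0.9] t 10.4 w -0.0007072934180566476
[-0.8, 0.9, -49.9, 11.7, 10.2, -8.9, 1]
[-0.8, 0.9, -49.9, 11.9, 10.3, -0.3, 1]
[ 594.73937019 -276.04327382]
```

```bash
python3 - <<'E'
from h import *
q=(535,-209,-23)
b=body(q,-36,-86)
rows([(*b,100,55,1),(*b,14,55,1)]);print(b)
E
```

```text
at [ 495.6 -154.5   13.6] yaw -9.9 q [-0.43  0.32 -0.48  0.79  0.    2.89] F [-1.6  3.   0.9] t 10.4 w -0.0007072934180566476
[-1.0, 0.8, -64.9, -0.8, 12.2, -8.7, 1]
[-1.0, 0.8, -64.9, -0.6, 12.3, -0.1, 1]
[ 468.25894823 -274.09709677]
```

>>> carry_out(plan=[[[0, 0, 0, -1.3, 0, 0, 1], [0, 0, -8, -1.5, 0, -4, 1], [0, 0, -16, -1.5, 2, -8, 1], [0, 0, -24, -1, 6, -8.5, 1], [0, 0, -32, -0.6, 10, -8.5, 1], [0, 0, -40, -0.6, 12.3, -8.5, 1], [0, 0, -48, -0.6, 12.3, -7, 1], [0, 0, -56, -0.6, 12.3, -4, 1], [0, 0, -64, -0.6, 12.3, -1.5, 1], [0, 0, -65, -0.6, 12.3, 0, 1]]])

```text
time_s: 11.4
eef_pos: [466.8, -274.3, 11.6]
tool_rot: [-2.768, -1.448, 0.02]
force: [-0.4, -0.8, 0.6]
gripper_width: 0.002
```

```bash
python3 - <<'E'
from h import *
q2=find((535,-209,-23))
q=find((535,-209,-23),1);q[2]=(q[2]+180)%360-180
rows([(*body(q,-36,b),14,55,1) for b in (-70,-20)])
E
```

```text
n 994 rect (543, -197) 83 95 -22.8 fit [ 544.3 -195.3  -21.8]
side 493 ((551.6376342773438, -218.19168090820312), (113.35563659667969, 67.57087707519531), 66.749755859375)
n 493 rect (552, -218) 113 68 -23.3 fit [ 562.1 -222.   -21.9]
at [ 467.3 -274.2   12.4] yaw 55.0 q [-0.65  0.36 -0.43  0.8  -0.    1.53] F [-0.4 -0.9  0.8] t 11.55 w -0.0011658300471762612
[-1.3, 0.2, 0.0, 2.1, 2.8, -0.2, 1]
[-1.3, 0.2, 0.0, 7.0, 1.7, -0.2, 1]
```

```bash
sed -i 's/    if side: P=P2$/    if side: P=np.vstack([P,P2]) if side==2 else P2/' h.py; python3 - <<'E'
from h import *
q=find((535,-209,-23),2);q[2]=(q[2]+180)%360-180
rows([(*body(q,-36,b),14,55,1) for b in (-70,-20)])
E
```

```text
side 493 ((553.4472045898438, -217.06832885742188), (114.74817657470703, 65.89553833007812), 66.0739974975586)
n 1485 rect (539, -211) 115 97 -22.5 fit [ 538.7 -211.3  -22.6]
at [ 469.  -275.3   14. ] yaw 55.1 q [-0.65  0.36 -0.43  0.8  -0.    1.53] F [ 0.2 -0.2  0.2] t 11.65 w -0.002902853762545065
[-1.1, 0.2, 0.1, 1.6, 0.0, -0.0, 1]
[-1.1, 0.2, 0.1, 6.5, -1.0, 0.0, 1]
```

>>> carry_out(plan=[[[0, 0, 0, 1.0, 0, 0, 1], [0, 0, 0, 1.6, 0, 0, 1], [0, 0, 0, 2.2, -0.1, 0, 1], [0, 0, 0, 2.8, -0.2, 0, 1], [0, 0, 0, 3.4, -0.4, 0, 1], [0, 0, 0, 4, -0.5, 0, 1], [0, 0, 0, 4.6, -0.6, 0, 1], [0, 0, 0, 5.2, -0.7, 0, 1], [0, 0, 0, 5.8, -0.9, 0, 1], [0, 0, 0, 6.4, -1, 0, 1]]])

```text
time_s: 12.65
eef_pos: [496.6, -217.8, 14.5]
tool_rot: [-2.774, -1.445, 0.024]
force: [-4.1, -3.5, 3.3]
gripper_width: 0.003
```

```bash
python3 - <<'E'
from h import *
q=find((545,-195,-45),2);q[2]=(q[2]+180)%360-180
rows([])
E
```

```text
side 619 ((560.61376953125, -197.38319396972656), (136.01296997070312, 90.22885131835938), 49.6541748046875)Traceback (most recent call last):
  File "<stdin>", line 2, in <module>
  File "h.py", line 41, in find
    n,l,st,_=cv2.connectedComponentsWithStats(m);k=1+np.argmax(st[1:,4]);P=X[l==k][:,:2]
                                                     ~~~~~~~~~^^^^^^^^^^
    return _wrapfunc(a, 'argmax', axis=axis, out=out, **kwds)
    return bound(*args, **kwds)
ValueError: attempt to get argmax of an empty sequence
```

```bash
python3 - <<'E'
from h import *
rows([(480,-125,120,133,-.5)])
E
```

```text
at [ 497.1 -216.8   14.4] yaw 55.1 q [-0.53  0.35 -0.43  0.8  -0.    1.65] F [-2.  -1.7  2.3] t 12.75 w -0.0012266513329741045
[-1.1, -0.5, -77.9, 6.5, -6.9, -10.5, -0.5]
```

>>> carry_out(plan=[[[0, 0, 0, -1.5, 0, 0, 1], [0, 0, -8, -1.6, 0, -4.5, 1], [0, 0, -16, -1.6, -1, -9, 1], [0, 0, -24, 0, -4, -10.5, 1], [0, 0, -32, 3, -7, -10.5, 0], [0, 0, -40, 6, -7, -10.5, -0.5], [0, 0, -48, 6.5, -7, -10.5, -0.5], [0, 0, -56, 6.5, -7, -10.5, -0.5], [0, 0, -64, 6.5, -7, -10.5, -0.5], [0, 0, -70, 6.5, -7, -10.5, -0.5]]])

```text
time_s: 13.75
eef_pos: [478.7, -124.4, 120.3]
tool_rot: [-1.432, -2.774, 0.002]
force: [-1.0, 0.2, 0.2]
gripper_width: 0.751
```

```bash
python3 - <<'E'
s=open('h.py').read()
s=s.replace("k=1+np.argmax(st[1:,4]);P=X[l==k][:,:2]","P=X[l==1+np.argmax(st[1:,4])][:,:2] if n>1 else np.zeros((0,2))")
open('h.py','w').write(s)
E
python3 - <<'E'
from h import *
q=find((545,-195,-45),2)
q=find((545,-195,-45),1);q[2]=(q[2]+180)%360-180
rows([(*body(q,-85,0),14,133,-.5)])
E
```

```text
side 676 ((564.7737426757812, -187.67662048339844), (114.76441192626953, 98.51495361328125), 49.29279327392578)
n 2046 rect (565, -188) 114 99 -40.3 fit [ 563.2 -187.3  -40.6]
side 696 ((564.103515625, -186.76075744628906), (114.00669860839844, 98.6200942993164), 49.484275817871094)
n 696 rect (564, -187) 114 99 -40.5 fit [ 564.  -188.2  -40.4]
at [ 478.7 -124.5  120.3] yaw 124.9 q [-0.39  0.15 -0.44  1.01 -0.    0.58] F [-0.1  0.3  0. ] t 13.95 w 0.7435879786916211
[-0.5, -1.0, -8.1, -2.1, 1.3, 10.6, -0.5]
```

```bash
python3 - <<'E'
from h import *
q=(563.5,-187.5,-46.8)
rows([(*body(q,b,0),z,133.2,-.5) for b,z in((-80,120),(-80,12),(-58,12),(-50,12))])
E
```

```text
at [ 478.7 -124.5  120.3] yaw 124.9 q [-0.39  0.15 -0.44  1.01 -0.    0.58] F [-0.1  0.3  0. ] t 13.95 w 0.7435879786916211
[-0.5, -1.0, -8.3, -2.1, 2.2, -0.0, -0.5]
[-0.5, -1.0, -8.3, -2.3, 2.3, 10.8, -0.5]
[-0.5, -1.0, -8.3, -4.5, 2.6, 10.7, -0.5]
[-0.5, -1.0, -8.3, -5.2, 2.7, 10.7, -0.5]
```

>>> carry_out(plan=[[[-0.5, -1, -5, -1, 1, 0, -0.5], [-0.5, -1, -8.3, -2.2, 2.2, 2, -0.5], [-0.5, -1, -8.3, -2.2, 2.2, 5, -0.5], [-0.5, -1, -8.3, -2.2, 2.2, 8, -0.5], [-0.5, -1, -8.3, -2.3, 2.3, 10.7, -0.5], [-0.5, -1, -8.3, -2.3, 2.3, 10.7, -0.5], [-0.5, -1, -8.3, -2.3, 2.3, 10.7, -0.5]]])

```text
time_s: 14.65
eef_pos: [508.4, -129.4, 12.6]
tool_rot: [-1.247, -2.882, 0.001]
force: [0.2, 0.2, 0.1]
gripper_width: 0.747
```

```bash
python3 - <<'E'
from h import *
q=find((560,-190,-41),1)
rows([(*body((563.5,-187.5,-46.8),b,0),12,133.2,-.5) for b in(-65,-58,-54)])
E
```

```text
side 689 ((563.2319946289062, -188.2234344482422), (113.42900085449219, 97.22691345214844), 48.925865173339844)
n 689 rect (563, -188) 113 97 -41.1 fit [ 563.8 -188.9  -40.7]
at [ 510.2 -130.    14.2] yaw 133.2 q [-0.37  0.32 -0.49  0.76 -0.    0.44] F [ 0.2 -1.1 -0.5] t 14.75 w 0.7514087624217303
[0.0, 0.2, 0.0, -1.3, -0.0, 0.2, -0.5]
[0.0, 0.2, 0.0, -2.0, -0.0, 0.2, -0.5]
[0.0, 0.2, 0.0, -2.4, -0.0, 0.2, -0.5]
```

>>> carry_out(plan=[[[0, 0, 0, -1.0, 0, 0.2, -0.5], [0, 0, 0, -1.2, 0, 0.2, -0.5], [0, 0, 0, -1.4, 0, 0.2, -0.5], [0, 0, 0, -1.6, 0, 0.2, -0.5], [0, 0, 0, -1.8, 0, 0.2, -0.5], [0, 0, 0, -1.9, 0, 0.2, -0.5], [0, 0, 0, -2.0, 0, 0.2, -0.5], [0, 0, 0, -2.1, 0, 0.2, -0.5], [0, 0, 0, -2.2, 0, 0.2, -0.5]]])

```text
time_s: 15.65
eef_pos: [524.7, -144.8, 12.1]
tool_rot: [1.246, 2.883, 0.002]
force: [-1.8, 5.3, 2.3]
gripper_width: 0.751
```

```bash
python3 - <<'E'
from h import *
for i in range(3): q=find((565,-190,-45),1)
s=get_state();print(s["wrist_torque"])
rows([])
a=cv2.imread("pics/last.png")[110:260,200:380];b=cv2.imread("pics/lasts.png")[170:290,230:390]
cv2.imwrite("pics/c2.png",np.vstack([cv2.resize(a,(400,300),interpolation=2),cv2.resize(b,(400,300),interpolation=2)]))
E
```

```text
side 768 ((557.5695190429688, -185.14822387695312), (115.52143859863281, 120.89720153808594), 46.49954605102539)
n 768 rect (558, -185) 116 121 -43.5 fit [ 561.5 -189.   -44.3]
side 757 ((557.7642211914062, -187.0543975830078), (113.57423400878906, 123.27108764648438), 48.154117584228516)
n 757 rect (558, -187) 114 123 -41.8 fit [ 561.2 -189.   -43.1]
side 757 ((559.5194702148438, -186.23960876464844), (114.7955322265625, 119.70053100585938), 45.835182189941406)
n 757 rect (560, -186) 115 120 -44.2 fit [ 561.7 -189.2  -45.1]
[0.86985851 0.08380913 0.15737006]
at [ 525.2 -145.7   12.2] yaw 133.2 q [-0.39  0.35 -0.45  0.77 -0.    0.43] F [-1.2  4.8  0.8] t 15.95 w 0.7502204804921985
```

View pics/c2.png

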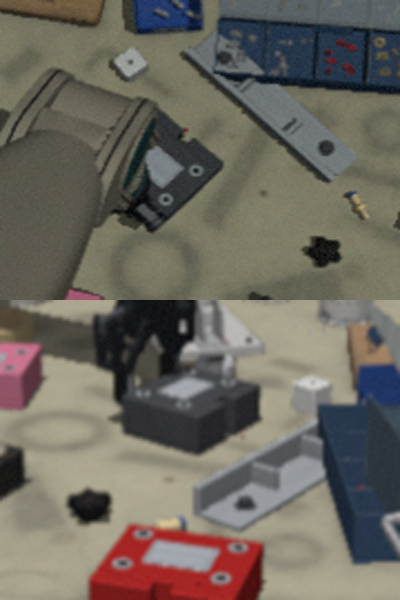

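>>> carry_out(plan=[[[0, 0, 0, -0.2, 0, 0, -0.5], [0, 0, 0, -0.4, 0, 0, -0.5], [0, 0, 0, -0.5, 0, 0, -0.5], [0, 0, 0, -0.5, 0, 0, -0.5], [0, 0, 0, 1, 0, 0, -0.5], [0, 0, 0, 3, 0, 0, -0.5], [0, 0, 0, 4, 0, 0, -0.5], [0, 0, 0, 4, 0, 0, -0.5]]])

```text
time_s: 16.75
eef_pos: [496.1, -115.8, 11.9]
tool_rot: [1.246, 2.882, -0.002]
force: [-0.1, -0.3, -0.2]
gripper_width: 0.749
```

```bash
python3 - <<'E'
from h import *
for i in range(3): q=find((565,-190,-45),2)
f=np.load("top0.npz")
# fence from a few fresh frames: top ridge line, trimmed
L=[]
for i in range(4):
    _,d=grab_frame("top");X=cloud("top",d);P=fence(X);P=P[P[:,2]>26]
    vx,vy,x0,y0=cv2.fitLine(P[:,:2].astype(np.float32),cv2.DIST_HUBER,0,.01,.01).ravel()
    L.append((np.degrees(np.arctan2(vy,vx)),x0,y0))
    _,d=grab_frame("side");X=cloud("side",d)
    A=np.array([541,-387.]);B=np.array([713.6,-225]);u=(B-A)/np.hypot(*(B-A));n=np.array([-u[1],u[0]])
    r=(X[...,:2]-A);t=r@u;s=r@n
    P=X[(X[...,2]>24)&(X[...,2]<34)&(t>5)&(t<190)&(abs(s)<10)]
    vx,vy,x1,y1=cv2.fitLine(P[:,:2].astype(np.float32),cv2.DIST_HUBER,0,.01,.01).ravel()
    print("side",len(P),np.degrees(np.arctan2(vy,vx)),x1,y1)
print(np.array(L).round(1))
rows([])
E
```

```text
side 701 ((569.4035034179688, -196.04574584960938), (117.65094757080078, 96.8477783203125), 43.76984786987305)
n 2186 rect (569, -196) 118 98 -46.2 fit [ 567.  -197.3  -46.9]
side 700 ((567.6751708984375, -198.02590942382812), (112.89766693115234, 96.51664733886719), 43.020599365234375)
n 2203 rect (567, -197) 112 99 -48.2 fit [ 566.9 -197.2  -47. ]
side 714 ((568.9138793945312, -198.04629516601562), (114.71855163574219, 99.32844543457031), 42.55089569091797)
n 2199 rect (568, -198) 115 100 -46.6 fit [ 567.3 -197.5  -46.7]
side 227 43.046764 610.74896 -327.3845
side 234 43.33995 610.87054 -327.25607
side 236 43.23543 609.9002 -328.38727
side 229 43.18045 610.5559 -327.55228
[[  42.9  623.7 -310.3]
 [  43.3  625.7 -308.1]
 [  43.3  624.4 -309.1]
 [  43.4  625.2 -308.1]]
at [ 497.8 -116.6   12. ] yaw 133.2 q [-0.36  0.3  -0.52  0.75 -0.    0.46] F [-0.9  1.   0.8] t 17.45 w 0.7477695616753001
```

>>> carry_out(plan=[[[0, 0, 0, -2, -0.3, 0, -0.5], [0, 0, 0, -4, -0.5, 0, -0.5], [0, 0, 0, -4.6, -0.5, 0, -0.5], [0, 0, 0, -5.2, -0.5, 0, -0.5], [0, 0, 0, -5.8, -0.5, 0, -0.5], [0, 0, 0, -6.4, -0.5, 0, -0.5], [0, 0, 0, -7, -0.5, 0, -0.5], [0, 0, 0, -7.6, -0.5, 0, -0.5], [0, 0, 0, -8.2, -0.5, 0, -0.5], [0, 0, 0, -8.8, -0.5, 0, -0.5]]])

```text
time_s: 18.45
eef_pos: [551.2, -181.4, 11.3]
tool_rot: [-1.244, -2.879, -0.003]
force: [-3.5, 4.3, 4.1]
gripper_width: 0.75
```

```bash
python3 - <<'E'
from h import *
q=find((600,-225,-47),2)
rows([(497.8+.6845*k,-116.6-.729*k,12,133.2,-.5) for k in (88,105,118,122)])
E
```

```text
side 788 ((587.7884521484375, -219.75836181640625), (114.87480926513672, 119.97198486328125), 43.36720657348633)
n 1488 rect (588, -220) 115 120 -46.6 fit [ 590.9 -224.4  -43.7]
at [ 552.7 -182.8   11.4] yaw 133.2 q [-0.43  0.4  -0.36  0.81  0.    0.39] F [-2.4  1.8  0.7] t 18.55 w 0.7483097190144807
[0.0, -0.1, 0.0, -0.2, 0.5, -0.1, -0.5]
[0.0, -0.1, 0.0, -1.9, 0.5, -0.1, -0.5]
[0.0, -0.1, 0.0, -3.2, 0.5, -0.1, -0.5]
[0.0, -0.1, 0.0, -3.6, 0.5, -0.1, -0.5]
```

>>> carry_out(plan=[[[0, 0, 0, -0.4, 0, 0, -0.5], [0, 0, 0, -0.8, 0, 0, -0.5], [0, 0, 0, -1.2, 0, 0, -0.5], [0, 0, 0, -1.6, 0, 0, -0.5], [0, 0, 0, -2, 0, 0, -0.5], [0, 0, 0, -2.3, 0, 0, -0.5], [0, 0, 0, -2.6, 0, 0, -0.5], [0, 0, 0, -2.8, 0, 0, -0.5], [0, 0, 0, -2.9, 0, 0, -0.5]]])

```text
time_s: 19.45
eef_pos: [572.0, -203.6, 10.7]
tool_rot: [-1.245, -2.881, -0.001]
force: [-1.4, 1.7, -2.3]
gripper_width: 0.752
```

>>> carry_out(plan=[[[0, 0, 0, -0.2, 0, 0, -0.5], [0, 0, 0, -0.3, 0, 0, -0.5], [0, 0, 0, -0.4, 0, 0, -0.5]]])

```text
time_s: 19.75
eef_pos: [573.0, -204.7, 10.6]
tool_rot: [-1.243, -2.877, -0.004]
force: [-6.9, 7.0, 6.7]
gripper_width: 0.75
```

>>> carry_out(plan=[[[0, 0, 0, -0.2, 0, 0, -0.5], [0, 0, 0, -0.3, 0, 0, -0.5], [0, 0, 0, -0.4, 0, 0, -0.5], [0, 0, 0, -0.5, 0, 0, -0.5]]])

```text
time_s: 20.15
eef_pos: [572.8, -204.7, 10.7]
tool_rot: [-1.238, -2.87, -0.011]
force: [-10.6, 12.1, 12.8]
gripper_width: 0.749
```

>>> carry_out(plan=[[[0, 0, 0, -0.2, 0, 0, -0.5], [0, 0, 0, -0.3, 0, 0, -0.5], [0, 0, 0, -0.4, 0, 0, -0.5]]])

```text
time_s: 20.45
eef_pos: [572.6, -204.6, 10.7]
tool_rot: [-1.233, -2.863, -0.016]
force: [-10.0, 10.9, 10.7]
gripper_width: 0.749
```

>>> carry_out(plan=[[[0, 0, 0, -0.4, 0, 0, -0.5], [0, 0, 0, -0.6, 0, 0, -0.5], [0, 0, 0, -0.8, 0, 0, -0.5], [0, 0, 0, -0.8, 0, 0, -0.5]]])

```text
time_s: 20.85
eef_pos: [572.3, -204.5, 10.4]
tool_rot: [-1.225, -2.851, -0.025]
force: [-13.8, 14.6, 15.7]
gripper_width: 0.752
```

>>> carry_out(plan=[[[0, 0, 0, 1, 0, 0, -0.5], [0, 0, 0, 3, 0, 0, -0.5], [0, 0, 0, 5, 0, 0, -0.5], [0, 0, 0, 7, 0, 0, -0.5], [0, 0, 0, 8, 0, -2, -0.5], [0, 0, 0, 8, 0, -2, -0.5]]])

```text
time_s: 21.45
eef_pos: [520.0, -148.0, 36.1]
tool_rot: [-1.227, -2.857, -0.024]
force: [-0.3, 0.1, -0.1]
gripper_width: 0.749
```

```bash
python3 - <<'E'
from h import *
for i in range(3): q=find((613,-247,-47),2)
u=np.array([.729,.6845]);n=np.array([.6845,-.729])
print("to ridge centre",(np.array([625,-308.5])-q[:2])@n,"lateral",(q[:2]-np.array([627,-306]))@u)
rows([])
a=cv2.imread("pics/last.png")[110:260,200:380];b=cv2.imread("pics/lasts.png")[180:280,260:380]
cv2.imwrite("pics/c3.png",np.hstack([cv2.resize(a,(400,333),interpolation=2),cv2.resize(b,(400,333),interpolation=2)]))
E
```

```text
side 810 ((625.4550170898438, -255.0711669921875), (120.27352905273438, 121.9827651977539), 43.417076110839844)
n 2224 rect (625, -255) 120 122 -46.6 fit [ 619.9 -251.7  -51.6]
side 818 ((626.1699829101562, -255.69155883789062), (122.058349609375, 122.58775329589844), 43.459964752197266)
n 2233 rect (626, -256) 122 123 -46.6 fit [ 620.  -251.6  -51.8]
side 809 ((626.6580200195312, -257.4288330078125), (124.59864807128906, 125.79437255859375), 45.58206558227539)
n 2209 rect (627, -257) 125 126 -45.0 fit [ 620.  -251.8  -51.7]
to ridge centre 44.744085027279674 lateral 32.023296114141
at [ 518.3 -147.7   33.3] yaw 133.5 q [-0.41  0.33 -0.41  0.86  0.02  0.41] F [-0.1 -0.4  0.7] t 21.75 w 0.7469769755584321
```

View pics/c3.png

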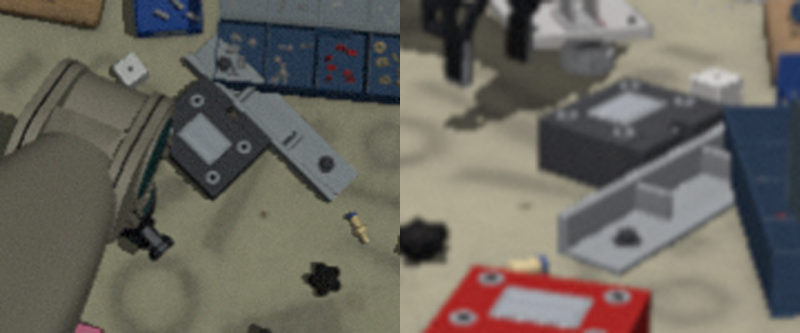

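>>> carry_out(plan=[[[0, 0, 0, 2, 0, -4, -0.5], [0, 0, 0, 5, 0, -8, -0.5], [0, 0, 0, 9, 0, -11, -0.5], [0, 0, 0, 12, -2, -14, -0.5], [0, 0, 0, 14, -5, -14, -0.5], [0, 0, 0, 14, -8, -14, -0.5], [0, 0, 0, 14, -8, -14, -0.5]]])

```text
time_s: 22.45
eef_pos: [365.9, -106.3, 178.8]
tool_rot: [-1.23, -2.849, -0.023]
force: [-0.9, 0.0, -0.8]
gripper_width: 0.746
```

```bash
python3 - <<'E'
from h import *
rows([])
u=np.array([.729,.6845]);n=np.array([.6845,-.729]);F=np.array([627,-306.])
for k in range(3):
  for nm in("top","side"):
    p,d=grab_frame(nm);X=cloud(nm,d)
    s=(X[...,:2]-F)@n;t=(X[...,:2]-F)@u
    m=(X[...,2]>38)&(X[...,2]<47)&(s>-115)&(s<-5)&(t>-50)&(t<110)
    P=np.stack([s[m],t[m]],-1);
    # back edge line: min s per t bin ; side edges
    b=[(tt,np.percentile(P[abs(P[:,1]-tt)<4,0],4)) for tt in np.arange(-15,80,6) if (abs(P[:,1]-tt)<4).sum()>8]
    c=np.array(b);f=np.polyfit(c[:,0],c[:,1],1);print(nm,len(P),"back-edge slope deg",np.degrees(f[0]).round(2),"s at t=32",np.polyval(f,32).round(1),"t range",np.percentile(P[:,1],[1,99]).round(1))
    cv2.imwrite(f"pics/f_{nm}.png",p);np.savez(f"f_{nm}.npz",d=d)
a=cv2.imread("pics/f_top.png");A=cv2.imread("pics/top0.png")
print("bystanders diff:",{k:float(np.abs(a[v-9:v+9,w-9:w+9].astype(int)-A[v-9:v+9,w-9:w+9]).mean().round(1)) for k,(w,v) in dict(spacer=(258,142),tally=(216,175),loupe=(320,267),knob=(346,236),roll=(155,268),fit=(361,212),red=(410,212),pink=(222,275)).items()})
cv2.imwrite("pics/c4.png",np.vstack([cv2.resize(a[90:300,140:440],(600,420),interpolation=2)]))
E
```

```text
at [ 365.9 -106.3  178.8] yaw 133.3 q [-0.46 -0.1  -0.56  1.15  0.01  0.35] F [-0.9  0.  -0.8] t 22.45 w 0.7458997182247991
top 1509 back-edge slope deg 0.4 s at t=32 -94.6 t range [-23.7  84.6]
side 703 back-edge slope deg -0.39 s at t=32 -91.2 t range [-25.7  84.8]
top 1516 back-edge slope deg -0.19 s at t=32 -94.0 t range [-23.6  84.2]
side 698 back-edge slope deg -1.7 s at t=32 -92.0 t range [-24.9  83.8]
top 1504 back-edge slope deg 0.47 s at t=32 -94.2 t range [-23.5  84.6]
side 692 back-edge slope deg 0.42 s at t=32 -91.7 t range [-24.8  85.1]
bystanders diff: {'spacer': 2.4, 'tally': 2.4, 'loupe': 3.0, 'knob': 3.6, 'roll': 31.9, 'fit': 2.5, 'red': 2.7, 'pink': 39.2}
```

View pics/c4.png

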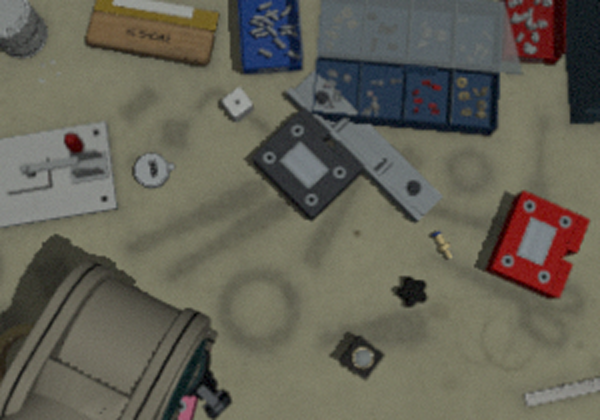

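```bash
python3 -c "
from h import *
print(order.finish_job())"
```

```text
the job is handed in; nothing more can be done
None
```

The die block is flush against the fence and the job is handed in, at about 23 s on the robot's clock.

**What I did:** I turned the block clockwise on the spot with five off-centre pushes with the gripper shut, on its keyway, back and right-hand sides. A two-finger push on the back then squared it to the fence. Finally I pushed it about 7 cm straight forward until it stopped at the fence (about 25 N at most), and backed the arm away.

**Last checks:**
- **Squareness:** before the forward push, the block's heading was −46.9° and the fence's normal −46.8°. At the end the back edge was parallel to the fence within about 0.5° from above. One of three noisy side-view readings gave −1.7°.
- **Flush:** the back edge lies 91 to 95 mm from the fence line I measured. A 95 mm block with its face on the fence would give about that. The top view shows no gap.
- **Length on the fence:** the block spans about −25 to +85 mm along the fence, whose face spans ±120 mm, so its whole length is on it.
- **Stray while turning:** the largest I measured was about 43 mm, just before the forward push, with the block well clear of the fence.
- **Small things:** the spacer, counter, loupe, knob and fitting look unchanged from the start. The arm hid the masking roll and the pink block in the last picture, so I could not recheck those two; no push went near either.

**Disagreements:**
- **Starting turn:** I measured about 1.97 rad from facing the fence, not the 0.9 to 1.4 rad stated. I went by what the pictures showed.
- **Final heading fit:** an automatic fit after contact gave about −51.7°. It had picked up points on the fence, so I used the back-edge measurement instead.

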